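# Latch a slide tray down in the sample lift and cover it

## Task

Keeping it level, lift the black slide tray by its yellow handle, set it on the sprung steel platform of the sample lift between the blue-tipped guides, and push it down until both orange catches snap over its ends; then let go, so that the catches alone hold it. After that, put the clear dust cover over it so that its rim sits fully home, flat on the base of the lift all round, and leave the other things on the bench where they are.

Things in the scene. Friction and masses are not known exactly. Their poses are not given: they have to be found in the camera images.
- lift: white sample lift, fixed. Base slab 226 x 150 mm, 20 mm high; on it a grey plinth 176 x 106 mm, top at z = 28 mm. Origin: centre of the underside; x along the 226 mm side, y along the 150 mm side, z up; green lamp at the -x end. A tower at each end (inner face at x = 62 mm, outer 88 mm, 72 mm high, 104 mm wide in y) holds an orange catch in its middle. A steel platform lies between the towers.
- well (a point): fixed point of the lift on its centre line at z = 66 mm, the height of the raised platform's top (84 x 70 mm); axes as the lift's. The tray fits between the tower faces (x = +-62 mm) and side cheeks (y = +-46 mm, by the towers only) with 7 mm play in x and 6 in y each side, its length along x. Blue flares lead in, up to lift z = 83 mm. The long sides are open: fingers closing along y have room.
- platform (a joint): how far the sprung platform has sunk, m: 0 up, 0.033 fully down. Spring 150 N/m: about 7 N at the start, 12 N fully down, so the tray alone does not sink it. With the tray held by both catches it reads about 0.028; pushed to 0.031 to 0.033 the catches have room to snap out over the tray plate.
- catch_front (a joint): orange sprung catch at the lift's -x end: 0 = fully out (tip 46 mm from the lift's centre), up to 0.018 m pushed back. The tray's end pushes its sloped top back on the way down (a few N); it springs out again once the top of the tray plate is below its flat underside at lift z = 46 mm.
- catch_back (a joint): the same catch at the lift's +x end: 0 = fully out.
- tray: black slide tray, two glass slides on it: plate 110 x 80 mm, 8 mm thick. Origin: centre of the underside; x along the 110 mm side, z up; both ends alike. Yellow handle bar upright in the middle, 60 mm along x, 14 mm thick in y, top at z = 46 mm. 0.2 to 0.3 kg. On the raised platform its origin is at lift z = 66 mm; latched, about 38 mm (handle top 84 mm).
- cover: clear dust cover: box open below, 198 x 128 mm, 74 mm high, walls and top 4 mm, teal rim band. Origin: centre of the rim plane (underside); x along the 198 mm side, z up. 0.28 to 0.42 kg. It fits round the plinth with 7 mm play each side, long side along the lift's x, either way round; seated, its origin is at lift z = 20 mm. It seats only over a latched tray.
- cover_handle (a point): top centre of the teal handle bar on the cover, 108 mm above the cover's origin; bar 80 mm along the cover's x, 14 mm thick in y, 34 mm tall.
- stapler: bystander: blue and black stapler, 112 x 34 x 42 mm high, origin at the centre of its underside, x along its length. Leave alone.
- jar: bystander: jar with a blue cap, 60 mm diameter, 85 mm high, origin at the centre of its underside. Leave alone.
- slide_box: bystander: grey slide box, 100 x 85 x 32 mm high, origin at the centre of its underside. Leave alone.

How it is judged:
By the outcome, as a careful person would: the job done as asked, in the order asked, and still so for the second after the job is handed in, with the robot touching nothing.
It also fails if it takes over 69 s, if anything falls off the work surface, if the arm or the gripper's body presses on something with over 40 N, if the wrist force passes 120 N, or if a joint passes its speed limit or range.

## Robot

A 7-joint arm with a two-finger parallel gripper is mounted at the origin on the work surface. World frame = base frame: x ahead of the robot, y to its left, z up, the work surface at z = 0. Lengths are in mm, angles in rad, forces in N, time in s.
With the tool pointing down it reaches from about 400 to 850 mm from the base axis. Payload 4.5 kg.
Tool frame: the origin (TCP) lies at the very end of the fingers, on their centre line; the grasp point (between the pads) lies 19 mm behind it (ctrl.grip_point_offset is the z of the grasp point in the tool frame, in mm); z points along the fingers, y is the line along which they close (so a half turn about z gives the same grasp; the last joint's range is limited). The gripper opens to 85 mm and grips with 20 to 120 N. Pads are 22 mm wide; open, the fingers measure 114 mm over their backs; the gripper's body (76 mm by 85 mm) begins 54 mm behind the grasp point. The pads swing forward as they close: fully open they stand 13 mm farther back than shut.
Start: joints at [1.271, 0.689, -0.195, 1.565, 0.157, 0.902, -0.215], TCP at [204.802, -590.517, 231.317] pointing down, gripper open.
Joint ranges: [-3.01, 3.01], [-0.46, 2.08], [-1.47, 1.51], [0.13, 2.56], [-1, 4.14], [0.04, 2.09], [-2.66, 2.66]. Speed limits (rad/s): [2.57, 2.57, 3.14, 3.14, 3.14, 3.14, 3.14].

## Interface

Orientations are given as [roll, pitch, yaw] about the fixed x, y, z axes, in that order (R = Rz(yaw) Ry(pitch) Rx(roll)).
In Python, from rig import ctrl gives the robot as it stands.
- The arm moves only by the tool shift_gripper, called after "Emit:" as name(argument=value, ...) on one line, values as JSON. Schema: {"type":"object","properties":{"moves":{"type":"array","items":{"type":"array","prefixItems":[{"type":"array","items":{"type":"number"},"minItems":3,"maxItems":3},{"type":"array","items":{"type":"number"},"minItems":3,"maxItems":3}],"minItems":2,"maxItems":2},"minItems":1,"maxItems":20},"jaw":{"type":"number"},"force":{"type":"number"},"only":{"type":"string"},"quiet":{"type":"boolean"},"lines":{"type":"string"}},"required":["moves"],"additionalProperties":false}. moves is a list of rows, 1 to 20 of them, each written [[dx, dy, dz], [rx, ry, rz]]: dx, dy, dz in a scale on which 1.0 is 75 cm, then a rotation vector rx, ry, rz in parts of the range, where 1.0 means 4 rad; each row is the pose to reach, as a shift and turn from the pose commanded when the call began, along the tool's axes at that moment; what a row does not reach only later rows make up. A row lasts 1/10 s, in which the tool goes at most 50 mm and 0.15 rad, less where a joint would pass 70% of its speed; a pose out of reach is approached as far as the arm can. jaw is the finger opening in mm, set as the call begins (left out keeps the last). The fingers move at their own pace and stop on an object; force is the grip in N (left out, the last holds). Time passes only in rows, so rows that do not move let the fingers close. The tool returns the time, the measured TCP pose, the force, the opening and the grip force at its end. only (a regular expression) keeps the lines of the reply that match it, lines (a string "A,B") keeps lines A to B, and quiet returns only ok. Shift and turn numbers lie between -1 and 1, and a call with a number outside is refused. Input that does not fit is refused with a message, and nothing moves.
- ctrl.observe(): the state, without advancing time (a new reading comes with each control period).
- ctrl.read_camera(name): name is "scene" or "top"; returns a dict with "color" (480x640x3 uint8, blue, green, red), "mtx" (3x3 intrinsics, pixels), "camera_from_world" (4x4, takes a point from world to camera coordinates). Camera axes: x right, y down, z forward; pixel columns grow to the right and rows downward; lengths in mm; the calibration is good to about 2 mm. A picture is of the moment at which its call begins. There is no depth.
- ctrl.finish_job(): hands the job in; it is judged then, once.
The state is a dict: "time_s": time; "qpos": joint angles; "joint_vel": joint speeds; "tau": joint torques, N m; "eef_pos": TCP position; "eef_rot": TCP orientation; "ft_force": force on the tool from outside, world axes, zero at the start; "moment": the same for the moment, N m; "width": finger opening in mm; "grasp_force": force on a finger pad.
Only numpy, scipy, OpenCV 4.12 (cv2) and the standard library are available. Lean on these libraries where they do the work, as an engineer would, in place of code of your own. Each camera call takes 0.05 s, during which the arm holds its last target. There are 200 camera calls.

## Working session

There is one attempt and no reset: what is moved stays moved. The work goes in short steps, Python scripts to look and compute and a tool call to move; the robot and the scene stay as the last step left them, time stands still between calls to the robot, and variables do not carry over. Pictures are saved under pics/ and viewed, at most 10 in all, crops included, and the job is handed in when it is done.

```bash
mkdir -p pics; ls; python3 - <<'E'
from rig import ctrl
import cv2
for n in("scene","top"):
    c=ctrl.read_camera(n); cv2.imwrite(f"pics/{n}0.png",c["color"]); print(c["mtx"].tolist(), c["camera_from_world"].round(4).tolist())
s=ctrl.observe();print(s["time_s"],s["eef_pos"],s["eef_rot"],ctrl.grip_point_offset)
E
```

```text
pics
[[461.12048007745443, 0.0, 322.4441811787272], [0.0, 461.12048007745443, 240.40645656619657], [0.0, 0.0, 1.0]] [[-0.8402, 0.542, 0.0161, 517.6445], [0.3596, 0.5792, -0.7316, -168.696], [-0.4058, -0.6089, -0.6816, 1452.7509], [0.0, 0.0, 0.0, 1.0]]
[[449.0316718445729, 0.0, 319.35177613601587], [0.0, 449.0316718445729, 237.29312709788147], [0.0, 0.0, 1.0]] [[-0.001, -1.0, 0.0, 7.6535], [-0.9918, 0.001, -0.1277, 626.4982], [0.1277, -0.0002, -0.9918, 1015.1553], [0.0, 0.0, 0.0, 1.0]]
0.1 [ 204.52074717 -589.95018997  230.56003232] [-3.13990244e+00  1.25163223e-04  3.33891698e-01] -18.700000000000003
```

View pics/top0.png

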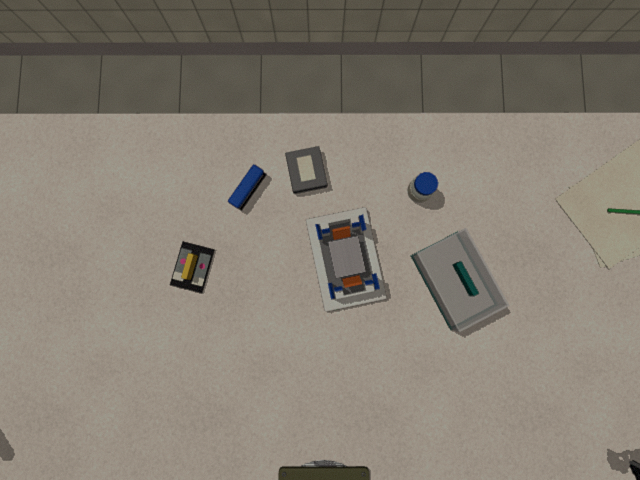

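View pics/scene0.png

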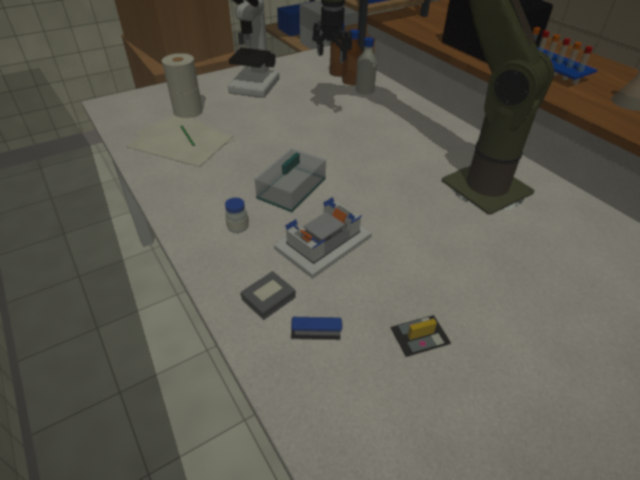

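Top view: tray at about (193,267) with its yellow handle, lift at (346,260), cover at (460,282) with its teal handle. The stapler (247,187), box (306,170) and jar (425,185) sit behind them. I'll enlarge the three for measuring.

```bash
python3 - <<'E'
import cv2,numpy as np
t=cv2.imread("pics/top0.png")
def crop(x,y,w,h,s): return cv2.resize(t[y:y+h,x:x+w],None,fx=s,fy=s,interpolation=cv2.INTER_CUBIC)
a=crop(300,200,100,120,5); b=crop(165,235,60,60,5); c=crop(405,225,110,112,5)
im=np.zeros((600,800,3),np.uint8); im[:600,:500]=a; im[:300,500:]=b
im[300:,500:]=cv2.resize(t[225:335,405:515],(300,300),interpolation=cv2.INTER_CUBIC)
cv2.imwrite("pics/zoom.png",im)
E
```

```text
(no output)
```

View pics/zoom.png

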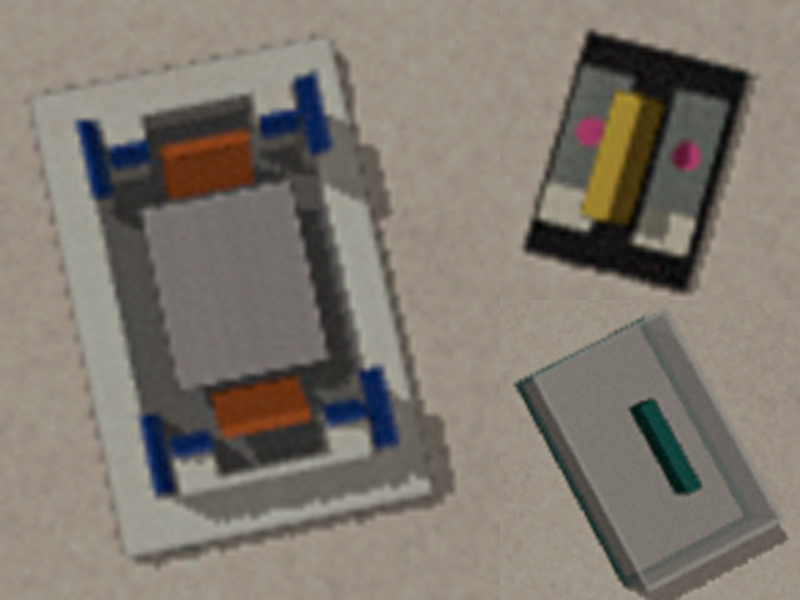

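```bash
cat > h.py <<'E'
import numpy as np, cv2, json
from scipy.optimize import least_squares
C={"top":(np.array([[449.03167,0,319.35178],[0,449.03167,237.29313],[0,0,1]]),None)}
def project(cam,P):
    q=(cam["camera_from_world"]@np.c_[P,np.ones(len(P))].T)[:3]; q=cam["mtx"]@q; return (q[:2]/q[2]).T
def place(p,L):
    x,y,a=p; c,s=np.cos(a),np.sin(a); L=np.atleast_2d(np.array(L,float))
    return np.c_[x+c*L[:,0]-s*L[:,1], y+s*L[:,0]+c*L[:,1], L[:,2]]
def rect(a,b,z): return [(a/2,b/2,z),(a/2,-b/2,z),(-a/2,-b/2,z),(-a/2,b/2,z)]  # TL,TR,BR,BL in top view (+x up, +y left)
def fit(obs,p0):  # obs: (cam, local pts, pixels)
    return least_squares(lambda p:np.concatenate([(project(c,place(p,L))-np.array(u)).ravel() for c,L,u in obs]),p0,x_scale=[100,100,1],loss="soft_l1")
E
cat > m.py <<'E'
from h import *; from rig import ctrl
T=ctrl.read_camera("top"); S=ctrl.read_camera("scene")
def z(pts,ox,oy,sx,sy,s): return [(ox+(x-sx+.5)/s-.5, oy+(y-sy+.5)/s-.5) for x,y in pts]
lz=lambda p:z(p,300,200,0,0,5); tz=lambda p:z(p,165,235,500,0,5); cz=lambda p:z(p,405,225,500,300,300/110)
L=fit([(T,rect(226,150,20),lz([(35,98),(332,38),(432,492),(130,558)])),(T,rect(84,70,66),lz([(148,210),(292,183),(325,360),(182,388)]))],[500,0,.15])
R=fit([(T,rect(110,80,8),tz([(588,33),(748,72),(688,290),(527,250)])),(T,rect(60,14,46),tz([(613,93),(640,97),(610,222),(583,216)]))],[500,300,-.2])
hsv=cv2.cvtColor(T["color"],cv2.COLOR_BGR2HSV)
K=fit([(T,rect(80,14,108),cz([(631,405),(655,400),(700,490),(680,494)])),(T,rect(198,128,0)[3:],cz([(631,587)])),(T,rect(198,128,0)[:1],cz([(517,382)]))],[450,-300,.5])
for n,f in(("lift",L),("tray",R),("cover",K)): print(n,f.x.round(4),f.fun.round(2))
def draw(cam,im,s,ox,oy):
    for f,rs in((L,[(226,150,20),(84,70,66),(176,104,72)]),(R,[(110,80,8),(60,14,46)]),(K,[(198,128,0),(198,128,74),(80,14,108)])):
        for r in rs:
            q=(project(cam,place(f.x,rect(*r)))-[ox,oy]+.5)*s-.5
            cv2.polylines(im,[np.round(q).astype(int)],True,(0,255,255),1)
def crop(cam,x,y,w,h,s):
    im=cv2.resize(cam["color"][y:y+h,x:x+w],None,fx=s,fy=s,interpolation=cv2.INTER_CUBIC); draw(cam,im,s,x,y); return im
cv2.imwrite("pics/ov.png",np.vstack([crop(T,155,200,360,140,2.2)[:300,:792],crop(S,230,140,240,220,1.35)[:300].copy() if 0 else np.hstack([crop(S,250,140,130,100,3),crop(S,270,195,110,100,3),crop(S,385,310,24,100,3)])[:300,:792]]))
E
python3 m.py
```

```text
lift [ 5.788254e+02 -5.611220e+01  2.009000e-01] [-0.92 -0.63  0.53 -0.9   1.04  0.76 -0.97  0.5  -0.89  0.1   0.19 -0.58
  1.41 -0.04 -0.17  0.56]
tray [ 5.593523e+02  3.132959e+02 -2.319000e-01] [-0.27 -0.26 -0.31 -0.53 -0.22  0.55 -0.35  0.83  0.59 -0.61  1.   -0.04
  0.15  0.17 -0.3  -0.02]
cover [ 5.269886e+02 -3.129781e+02  4.529000e-01] [ 2.45  0.29 -0.69 -0.68  0.36 -0.49  2.    0.91 -4.65 -0.25 -1.29  0.3 ]
```

View pics/ov.png

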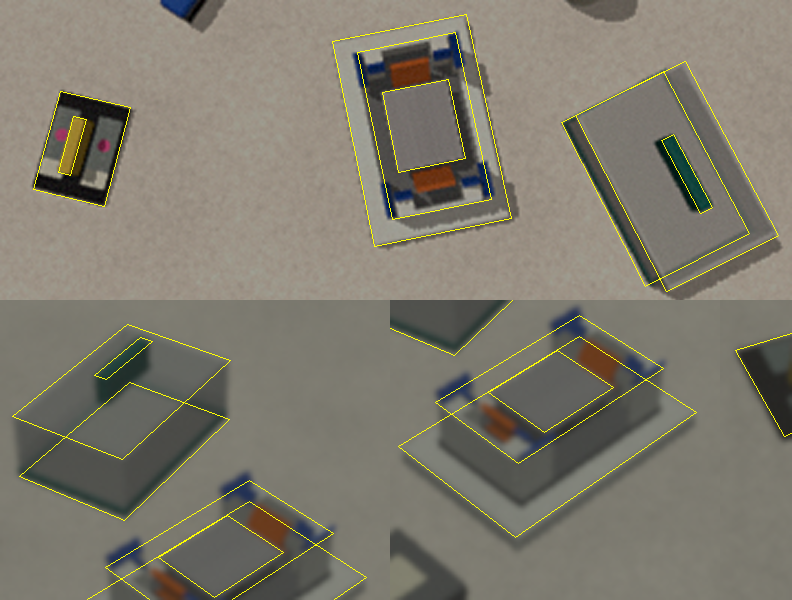

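The overlays match in both cameras to about 1 px, so all three poses are usable. Next, a helper for the shifts, then the first move, to above the tray.

```bash
cat > plan.py <<'E'
import sys, numpy as np
from scipy.spatial.transform import Rotation as R
from rig import ctrl
s=ctrl.observe(); p=np.array(s["eef_pos"]); R0=R.from_euler("xyz",s["eef_rot"])
x,y,z,yaw=map(float,sys.argv[1:5])
Rt=R.from_euler("xyz",[np.pi,0,yaw])
print("now",round(s["time_s"],2),p.round(1),np.round(s["eef_rot"],4),"F",np.round(s["ft_force"],1),"w",round(s["width"],1),"g",round(s["grasp_force"],1))
print("shift",(R0.inv().apply(np.array([x,y,z])-p)).round(1),"rot",(R0.inv()*Rt).as_rotvec().round(4))
E
python3 plan.py 559.4 313.3 150 -0.232
```

```text
now 0.2 [ 204.6 -590.2  230.8] [-3.1405e+00  1.0000e-04  3.3380e-01] F [-0.4  0.3 -0.9] w 85.5 g 0.0
shift [ 631.2 -737.3   81.5] rot [-1.000e-03  4.000e-04  5.658e-01]
```

Careful with the scale: shifts go in shares of 75 cm and turns go in shares of 4 rad. That gives: -737.3 mm / 750 = -0.9831, 388 mm / 750 = 0.5173, 0.566 rad / 4 = 0.1415.

Emit:
shift_gripper(moves=[[[0.5173,-0.3707,0],[0,0,0.07]],[[0.5173,-0.3707,0],[0,0,0.07]],[[0.5173,-0.3707,0],[0,0,0.07]],[[0.5173,-0.3707,0],[0,0,0.07]],[[0.5173,-0.3707,0],[0,0,0.07]],[[0.5173,-0.3707,0],[0,0,0.07]],[[0.5173,-0.3707,0],[0,0,0.07]],[[0.5173,-0.3707,0],[0,0,0.07]],[[0.5173,-0.3707,0],[0,0,0.07]],[[0.8416,-0.9831,0.1067],[0,0,0.1415]],[[0.8416,-0.9831,0.1067],[0,0,0.1415]],[[0.8416,-0.9831,0.1067],[0,0,0.1415]],[[0.8416,-0.9831,0.1067],[0,0,0.1415]],[[0.8416,-0.9831,0.1067],[0,0,0.1415]],[[0.8416,-0.9831,0.1067],[0,0,0.1415]],[[0.8416,-0.9831,0.1067],[0,0,0.1415]],[[0.8416,-0.9831,0.1067],[0,0,0.1415]],[[0.8416,-0.9831,0.1067],[0,0,0.1415]],[[0.8416,-0.9831,0.1067],[0,0,0.1415]],[[0.8416,-0.9831,0.1067],[0,0,0.1415]]], jaw=85)

```text
time_s: 2.2
eef_pos: [559.4, 314.9, 150.8]
eef_rot: [3.141, 0.0, -0.232]
ft_force: [0.8, -0.2, 0.4]
width: 85.1
grasp_force: 0.0
```

```bash
python3 plan.py 559.4 313.3 15 -0.232
```

```text
now 2.2 [559.4 314.9 150.8] [ 3.1413e+00  1.0000e-04 -2.3170e-01] F [ 0.8 -0.2  0.4] w 85.1 g 0.0
shift [  0.4   1.5 135.8] rot [0.0003 0.0001 0.0003]
```

Converted, 135 mm / 750 = 0.18, 134 mm / 750 = 0.1787.

Emit:
shift_gripper(moves=[[[0,0,0.0267],[0,0,0]],[[0,0.0007,0.0733],[0,0,0]],[[0,0.0007,0.12],[0,0,0]],[[0,0.0007,0.1533],[0,0,0]],[[0,0.0007,0.1707],[0,0,0]],[[0,0.0007,0.1787],[0,0,0]],[[0,0.0007,0.18],[0,0,0]],[[0,0.0007,0.18],[0,0,0]]])

```text
time_s: 3.0
eef_pos: [560.3, 312.7, 17.4]
eef_rot: [-3.14, -0.001, -0.232]
ft_force: [0.0, -0.2, 0.3]
width: 85.2
grasp_force: 0.0
```

```bash
python3 plan.py 559.4 313.3 15 -0.232
```

```text
now 3.0 [560.3 312.7  17.4] [-3.1403e+00 -1.5000e-03 -2.3220e-01] F [ 0.  -0.2  0.3] w 85.2 g 0.0
shift [-1.  -0.4  2.4] rot [-0.0013 -0.0015 -0.0002]
```

Close gently first, then firm up and lift.

Converted, 2 mm / 750 = 0.0027, -0.5 mm / 750 = -0.0007.

Emit:
shift_gripper(moves=[[[-0.0007,-0.0007,0.0027],[0,0,0]],[[-0.0007,-0.0007,0.0027],[0,0,0]],[[-0.0007,-0.0007,0.0027],[0,0,0]],[[-0.0007,-0.0007,0.0027],[0,0,0]],[[-0.0007,-0.0007,0.0027],[0,0,0]],[[-0.0007,-0.0007,0.0027],[0,0,0]],[[-0.0007,-0.0007,0.0027],[0,0,0]],[[-0.0007,-0.0007,0.0027],[0,0,0]],[[-0.0007,-0.0007,0.0027],[0,0,0]],[[-0.0007,-0.0007,0.0027],[0,0,0]]], jaw=5, force=70)

```text
time_s: 4.0
eef_pos: [559.4, 313.2, 14.7]
eef_rot: [-3.141, -0.001, -0.232]
ft_force: [-0.5, 0.6, 5.5]
width: 13.4
grasp_force: 68.9
```

```bash
python3 plan.py 578.8 -56.1 180 0.201
```

```text
now 4.0 [559.4 313.2  14.7] [-3.1408e+00 -6.0000e-04 -2.3210e-01] F [-0.5  0.6  5.5] w 13.4 g 68.9
shift [ 104.   354.8 -165.5] rot [-0.0006 -0.0008 -0.4331]
```

Converted, -125 mm / 750 = -0.1667, -124 mm / 750 = -0.1653.

Emit:
shift_gripper(moves=[[[0,0,-0.0067],[0,0,0]],[[0,0,-0.02],[0,0,0]],[[0,0,-0.0467],[0,0,0]],[[0,0,-0.08],[0,0,0]],[[0,0,-0.1133],[0,0,0]],[[0,0,-0.14],[0,0,0]],[[0,0,-0.1573],[0,0,0]],[[0,0,-0.1653],[0,0,0]],[[0,0,-0.1667],[0,0,0]]])

```text
time_s: 4.9
eef_pos: [559.1, 312.8, 139.6]
eef_rot: [-3.142, -0.0, -0.232]
ft_force: [0.1, 1.4, -2.3]
width: 12.9
grasp_force: 68.2
```

```bash
python3 plan.py 578.8 -56.1 140 0.201; python3 - <<'E'
from rig import ctrl; from h import *
S=ctrl.read_camera("scene"); T=ctrl.read_camera("top")
p=ctrl.observe()["eef_pos"]; print(p)
u=project(S,np.array([[p[0],p[1],p[2]]]))[0].astype(int); v=project(T,np.array([[p[0],p[1],p[2]]]))[0].astype(int)
f=lambda im,c:cv2.resize(im[max(c[1]-50,0):max(c[1]-50,0)+100,max(c[0]-65,0):max(c[0]-65,0)+130],None,fx=3,fy=3)
print(u,v); cv2.imwrite("pics/lift1.png",np.hstack([f(S["color"],u),f(T["color"],v)]))
E
```

```text
now 4.9 [559.1 312.8 139.6] [-3.1415e+00 -3.0000e-04 -2.3220e-01] F [ 0.1  1.4 -2.3] w 12.9 g 68.2
shift [104.1 354.5  -0.4] rot [-0.000e+00 -3.000e-04 -4.332e-01]
[558.46035085 312.57192542 138.49377885]
[430 295] [174 263]
```

View pics/lift1.png

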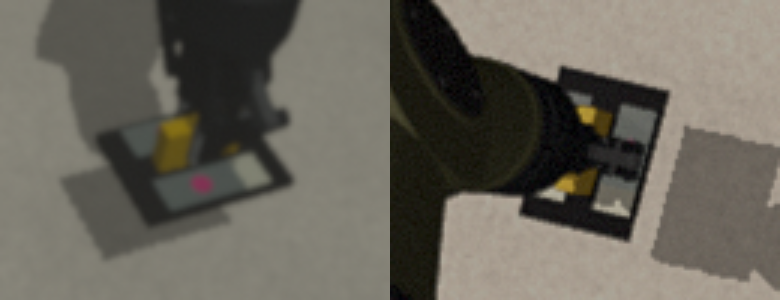

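Both views show the tray held level. Fitting its corners at (562,67), (667,92), (630,240) and (522,213) in the right half gives its offset in the hand.

```bash
python3 - <<'E'
from rig import ctrl; from h import *
T=ctrl.read_camera("top"); p=ctrl.observe()["eef_pos"]
px=[(109+(x-390+.5)/3-.5,213+(y+.5)/3-.5) for x,y in [(562,67),(667,92),(630,240),(522,213)]]
f=fit([(T,rect(110,80,p[2]-14.7+8),px)],[559,313,-.23]); print(p,f.x,f.fun.round(2))
E
python3 plan.py 578.8 -56.1 140 0.201
```

```text
[558.34698394 312.51715422 138.20575583] [ 5.58804510e+02  3.09875088e+02 -2.24763087e-01] [-0.15 -0.61  0.91 -0.72 -0.02  0.41 -0.57  0.95]
now 5.05 [558.3 312.5 138.2] [ 3.1401e+00  1.5000e-03 -2.3210e-01] F [ 0.5 -0.1 -3.1] w 13.5 g 68.2
shift [104.7 354.   -1.4] rot [ 0.0012  0.0018 -0.4331]
```

Converted, 354 mm / 750 = 0.472, 310 mm / 750 = 0.4133, -0.433 rad / 4 = -0.1083.

Emit:
shift_gripper(moves=[[[0.004,0.0133,-0.0013],[0,0,-0.0025]],[[0.0133,0.0467,-0.0013],[0,0,-0.01]],[[0.0267,0.0933,-0.0013],[0,0,-0.02]],[[0.0413,0.14,-0.0013],[0,0,-0.0325]],[[0.056,0.1867,-0.0013],[0,0,-0.0425]],[[0.0693,0.2333,-0.0013],[0,0,-0.0525]],[[0.0827,0.28,-0.0013],[0,0,-0.065]],[[0.0973,0.3267,-0.0013],[0,0,-0.075]],[[0.1107,0.3733,-0.0013],[0,0,-0.085]],[[0.1227,0.4133,-0.0013],[0,0,-0.095]],[[0.132,0.4467,-0.0013],[0,0,-0.1025]],[[0.1373,0.4653,-0.0013],[0,0,-0.107]],[[0.1396,0.472,-0.0019],[0,0,-0.1083]],[[0.1396,0.472,-0.0019],[0,0,-0.1083]],[[0.1396,0.472,-0.0019],[0,0,-0.1083]]])

```text
time_s: 6.55
eef_pos: [579.4, -54.4, 140.6]
eef_rot: [-3.141, 0.0, 0.202]
ft_force: [-0.0, 0.6, -1.7]
width: 12.7
grasp_force: 68.3
```

```bash
python3 plan.py 578.8 -56.1 100 0.201; python3 - <<'E'
from rig import ctrl; from h import *
T=ctrl.read_camera("top");S=ctrl.read_camera("scene"); p=ctrl.observe()["eef_pos"]; print(p)
f=lambda im,x,y:cv2.resize(im[y:y+120,x:x+80],None,fx=5,fy=5,interpolation=cv2.INTER_CUBIC)
cv2.imwrite("pics/over.png",np.hstack([f(T["color"],305,200),f(S["color"],290,170)]))
E
```

```text
now 6.55 [579.4 -54.4 140.6] [-3.1406e+00  1.0000e-04  2.0200e-01] F [-0.   0.6 -1.7] w 12.7 g 68.3
shift [-0.9  1.6 40.6] rot [-0.001   0.0001  0.001 ]
[579.45341495 -53.94453253 140.6281979 ]
```

View pics/over.png

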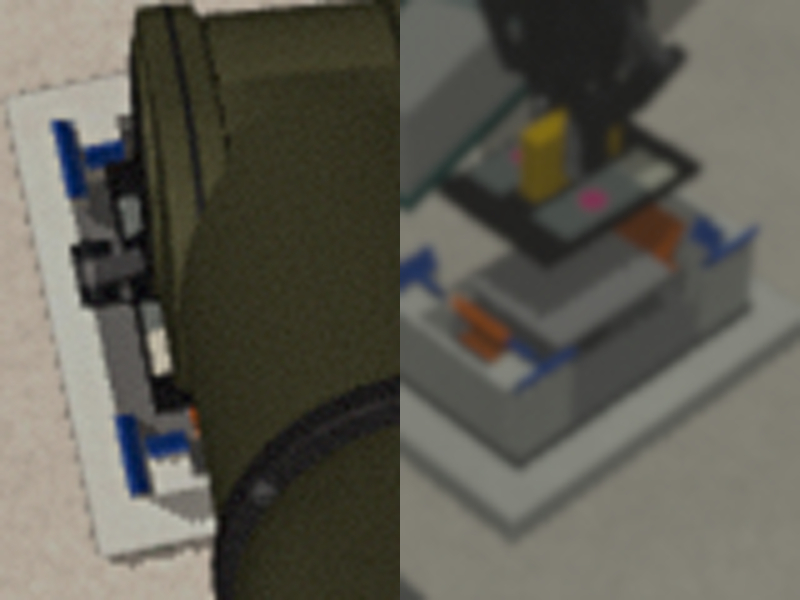

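The scene view (right) shows the tray centred over the platform and parallel to it; its near corner is at (548,265), and the blue guides lie clear on both sides. Lowering it onto the platform.

Converted, 58 mm / 750 = 0.0773, 57 mm / 750 = 0.076.

Emit:
shift_gripper(moves=[[[-0.0007,0.0013,0.0107],[0,0,0]],[[-0.0012,0.0021,0.0267],[0,0,0]],[[-0.0012,0.0021,0.0427],[0,0,0]],[[-0.0012,0.0021,0.056],[0,0,0]],[[-0.0012,0.0021,0.0667],[0,0,0]],[[-0.0012,0.0021,0.0733],[0,0,0]],[[-0.0012,0.0021,0.076],[0,0,0]],[[-0.0012,0.0021,0.0773],[0,0,0]]], force=90)

```text
time_s: 7.45
eef_pos: [579.1, -57.5, 82.6]
eef_rot: [3.142, -0.0, 0.201]
ft_force: [-0.5, -0.5, -3.0]
width: 12.9
grasp_force: 90.7
```

```bash
python3 plan.py 578.8 -56.1 48 0.201
```

```text
now 7.45 [579.1 -57.5  82.6] [ 3.1415e+00 -2.0000e-04  2.0080e-01] F [-0.5 -0.5 -3. ] w 12.9 g 90.7
shift [ 0.  -1.4 34.6] rot [ 0.0001 -0.0002 -0.0002]
```

Converted, 30 mm / 750 = 0.04, 28 mm / 750 = 0.0373.

Emit:
shift_gripper(moves=[[[0,-0.0009,0.004],[0,0,0]],[[0,-0.0013,0.008],[0,0,0]],[[0,-0.0013,0.0133],[0,0,0]],[[0,-0.0013,0.0187],[0,0,0]],[[0,-0.0013,0.024],[0,0,0]],[[0,-0.0013,0.028],[0,0,0]],[[0,-0.0013,0.032],[0,0,0]],[[0,-0.0013,0.0347],[0,0,0]],[[0,-0.0013,0.0373],[0,0,0]],[[0,-0.0013,0.04],[0,0,0]],[[0,-0.0013,0.04],[0,0,0]]])

```text
time_s: 8.55
eef_pos: [579.5, -57.1, 53.8]
eef_rot: [3.14, -0.002, 0.2]
ft_force: [-0.4, -1.7, 6.0]
width: 12.7
grasp_force: 92.4
```

```bash
python3 plan.py 578.8 -56.1 48 0.201
```

```text
now 8.55 [579.5 -57.1  53.8] [ 3.1403e+00 -1.6000e-03  2.0030e-01] F [-0.4 -1.7  6. ] w 12.7 g 92.4
shift [-0.4 -1.2  5.8] rot [ 0.0013 -0.0016 -0.0007]
```

Converted, 6 mm / 750 = 0.008, 5 mm / 750 = 0.0067.

Emit:
shift_gripper(moves=[[[0,0,0.0013],[0,0,0]],[[0,-0.0007,0.0027],[0,0,0]],[[0,-0.0007,0.004],[0,0,0]],[[0,-0.0007,0.0053],[0,0,0]],[[0,-0.0007,0.0067],[0,0,0]],[[0,-0.0007,0.008],[0,0,0]],[[0,-0.0007,0.008],[0,0,0]]])

```text
time_s: 9.25
eef_pos: [579.5, -57.2, 48.0]
eef_rot: [3.14, -0.002, 0.2]
ft_force: [-0.2, -1.1, 7.8]
width: 12.3
grasp_force: 92.5
```

```bash
python3 plan.py 578.8 -56.1 48 0.201
```

```text
now 9.25 [579.5 -57.2  48. ] [ 3.1397e+00 -1.8000e-03  2.0000e-01] F [-0.2 -1.1  7.8] w 12.3 g 92.5
shift [-0.5 -1.2  0. ] rot [ 0.0019 -0.0018 -0.001 ]
```

Emit:
shift_gripper(moves=[[[0,0,0.0013],[0,0,0]],[[0,0,0.002],[0,0,0]],[[0,0,0.002],[0,0,0]],[[0,0,0.002],[0,0,0]]])

```text
time_s: 9.65
eef_pos: [579.5, -57.1, 47.7]
eef_rot: [3.14, -0.002, 0.2]
ft_force: [-3.5, -2.6, 17.6]
width: 12.5
grasp_force: 94.1
```

```bash
python3 plan.py 578.8 -56.1 48 0.201
```

```text
now 9.65 [579.5 -57.1  47.7] [ 3.1395e+00 -2.2000e-03  1.9990e-01] F [-3.5 -2.6 17.6] w 12.5 g 94.1
shift [-0.5 -1.2 -0.3] rot [ 0.0021 -0.0022 -0.0011]
```

The force rose at the stop, so the platform is fully down. I'll ease up to latched height and see whether the tray resists.

Converted, -6 mm / 750 = -0.008, -5 mm / 750 = -0.0067.

Emit:
shift_gripper(moves=[[[0,0,-0.0013],[0,0,0]],[[0,0,-0.004],[0,0,0]],[[0,0,-0.0067],[0,0,0]],[[0,0,-0.008],[0,0,0]],[[0,0,-0.008],[0,0,0]]])

```text
time_s: 10.15
eef_pos: [579.5, -57.2, 52.6]
eef_rot: [3.14, -0.002, 0.2]
ft_force: [-0.8, -1.7, 7.9]
width: 12.8
grasp_force: 92.4
```

Emit:
shift_gripper(moves=[[[0,0,-0.0013],[0,0,0]],[[0,0,-0.002],[0,0,0]],[[0,0,-0.002],[0,0,0]],[[0,0,-0.002],[0,0,0]]])

```text
time_s: 10.55
eef_pos: [579.4, -57.1, 52.9]
eef_rot: [3.14, -0.001, 0.2]
ft_force: [2.1, -5.4, -1.7]
width: 12.7
grasp_force: 91.1
```

```bash
python3 plan.py 578.8 -56.1 48 0.201
```

```text
now 10.55 [579.4 -57.1  52.9] [ 3.1401e+00 -1.3000e-03  2.0000e-01] F [ 2.1 -5.4 -1.7] w 12.7 g 91.1
shift [-0.4 -1.1  4.9] rot [ 0.0015 -0.0013 -0.001 ]
```

Resistance at 52.9 mm, the latched height. Letting go and rising.

Converted, 0.3 mm / 750 = 0.0004.

Emit:
shift_gripper(moves=[[[0,0,0.0004],[0,0,0]],[[0,0,0.0004],[0,0,0]],[[0,0,0.0004],[0,0,0]],[[0,0,0.0004],[0,0,0]],[[0,0,0.0004],[0,0,0]],[[0,0,0.0004],[0,0,0]]], jaw=50, force=30)

```text
time_s: 11.15
eef_pos: [578.6, -55.8, 52.4]
eef_rot: [-3.141, 0.0, 0.201]
ft_force: [-0.0, 0.1, 0.4]
width: 50.2
grasp_force: 0.0
```

Emit:
shift_gripper(moves=[[[0,0,-0.0067],[0,0,0]],[[0,0,-0.0267],[0,0,0]],[[0,0,-0.0667],[0,0,0]],[[0,0,-0.12],[0,0,0]],[[0,0,-0.1733],[0,0,0]],[[0,0,-0.2],[0,0,0]],[[0,0.08,-0.2],[0,0,0]],[[0,0.1467,-0.2],[0,0,0]],[[0,0.2133,-0.2],[0,0,0]],[[0,0.28,-0.2],[0,0,0]],[[0,0.3067,-0.2],[0,0,0]],[[0,0.3067,-0.2],[0,0,0]]], jaw=85)

```text
time_s: 12.35
eef_pos: [623.3, -289.3, 203.5]
eef_rot: [3.136, 0.0, 0.192]
ft_force: [-0.5, -0.8, -0.6]
width: 85.1
grasp_force: 0.0
```

```bash
python3 - <<'E'
from rig import ctrl; from h import *
T=ctrl.read_camera("top");S=ctrl.read_camera("scene"); p=ctrl.observe()["eef_pos"]; print(p)
f=lambda im,x,y:cv2.resize(im[y:y+120,x:x+80],None,fx=5,fy=5,interpolation=cv2.INTER_CUBIC)
cv2.imwrite("pics/latched.png",np.hstack([f(T["color"],305,200),f(S["color"],290,170)]))
E
python3 plan.py 527 -313 200 0.453
```

```text
[ 624.21272277 -281.77882462  203.20663555]
now 12.45 [ 624.2 -281.8  203.2] [-3.1414e+00 -6.0000e-04  1.9930e-01] F [0.4 0.5 0.3] w 84.7 g 0.0
shift [-101.5   11.4    3.1] rot [-1.000e-04 -6.000e-04 -2.537e-01]
```

View pics/latched.png

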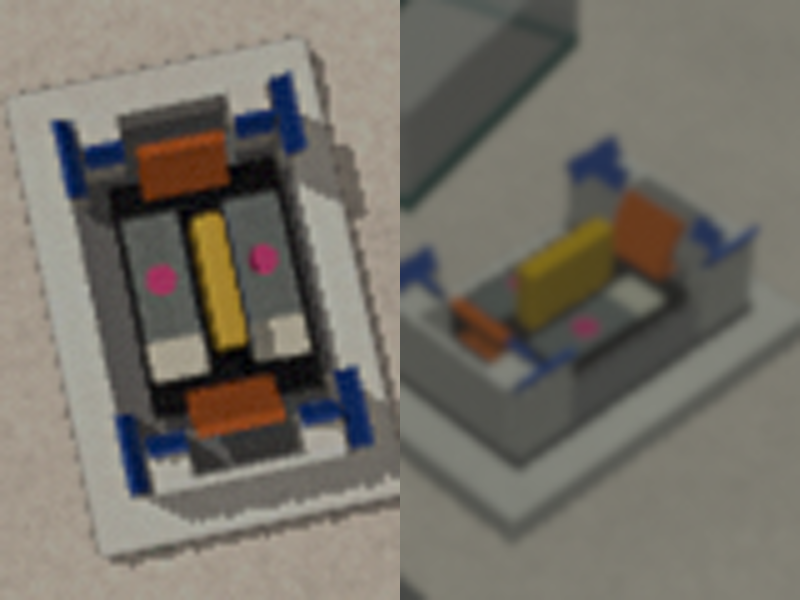

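The tray sits low and level, with both orange catches over its ends: (182,165) and (237,405) in the top half. Now the cover: over it and down to the handle.

Converted, 123 mm / 750 = 0.164, 120 mm / 750 = 0.16, -0.2537 rad / 4 = -0.0634.

Emit:
shift_gripper(moves=[[[-0.04,0.0053,0],[0,0,-0.02]],[[-0.0933,0.0107,0],[0,0,-0.045]],[[-0.1353,0.0152,0],[0,0,-0.0634]],[[-0.1353,0.0152,0.0067],[0,0,-0.0634]],[[-0.1353,0.0152,0.02],[0,0,-0.0634]],[[-0.1353,0.0152,0.0533],[0,0,-0.0634]],[[-0.1353,0.0152,0.0933],[0,0,-0.0634]],[[-0.1353,0.0152,0.1267],[0,0,-0.0634]],[[-0.1353,0.0152,0.1493],[0,0,-0.0634]],[[-0.1353,0.0152,0.16],[0,0,-0.0634]],[[-0.1353,0.0152,0.164],[0,0,-0.0634]],[[-0.1353,0.0152,0.164],[0,0,-0.0634]],[[-0.1353,0.0152,0.164],[0,0,-0.0634]]])

```text
time_s: 13.75
eef_pos: [528.3, -312.8, 80.3]
eef_rot: [3.14, -0.001, 0.455]
ft_force: [0.3, 0.6, -0.8]
width: 85.1
grasp_force: 0.0
```

```bash
python3 plan.py 527 -313 80 0.453
```

```text
now 13.75 [ 528.3 -312.8   80.3] [ 3.1402e+00 -1.4000e-03  4.5480e-01] F [ 0.3  0.6 -0.8] w 85.1 g 0.0
shift [-1.3 -0.4  0.3] rot [ 0.0014 -0.0014  0.0018]
```

Converted, -1 mm / 750 = -0.0013.

Emit:
shift_gripper(moves=[[[-0.0013,0,0],[0,0,0]],[[-0.0013,0,0],[0,0,0]],[[-0.0013,0,0],[0,0,0]],[[-0.0013,0,0],[0,0,0]],[[-0.0013,0,0],[0,0,0]],[[-0.0013,0,0],[0,0,0]],[[-0.0013,0,0],[0,0,0]],[[-0.0013,0,0],[0,0,0]],[[-0.0013,0,0],[0,0,0]],[[-0.0013,0,0],[0,0,0]]], jaw=5, force=90)

```text
time_s: 14.75
eef_pos: [526.6, -313.4, 79.8]
eef_rot: [3.141, -0.0, 0.454]
ft_force: [-0.7, 0.6, 5.4]
width: 12.6
grasp_force: 88.8
```

Emit:
shift_gripper(moves=[[[0,0,-0.0067],[0,0,0]],[[0,0,-0.02],[0,0,0]],[[0,0,-0.0467],[0,0,0]],[[0,0,-0.08],[0,0,0]],[[0,0,-0.1133],[0,0,0]],[[0,0,-0.14],[0,0,0]],[[0,0,-0.1573],[0,0,0]],[[0,0,-0.1653],[0,0,0]],[[0,0,-0.1667],[0,0,0]],[[0,0,-0.1667],[0,0,0]]])

```text
time_s: 15.75
eef_pos: [525.8, -313.0, 203.6]
eef_rot: [-3.14, 0.001, 0.455]
ft_force: [-1.0, 0.3, -4.0]
width: 12.3
grasp_force: 88.0
```

```bash
python3 plan.py 578.8 -56.1 205 0.201; python3 - <<'E'
from rig import ctrl; from h import *
S=ctrl.read_camera("scene"); s=ctrl.observe(); p=s["eef_pos"]; print(p)
x=rect(198,128,p[2]-80)+rect(198,128,p[2]-80+74)
q=project(S,place([p[0],p[1],s["eef_rot"][2]],x)); print(q.round(0).tolist())
im=S["color"]; x0,y0=(q.min(0)-15).astype(int)
im=cv2.resize(im[y0:y0+150,x0:x0+190],None,fx=4,fy=4,interpolation=cv2.INTER_CUBIC); print(x0,y0)
for k in(0,4): cv2.polylines(im,[np.round((q[k:k+4]-[x0,y0]+.5)*4).astype(int)],True,(0,255,255),1)
cv2.imwrite("pics/cover1.png",im)
E
```

```text
now 15.75 [ 525.8 -313.   203.6] [-3.1403e+00  1.2000e-03  4.5460e-01] F [-1.   0.3 -4. ] w 12.3 g 88.0
shift [ 160.4 -207.5   -1.3] rot [-0.0012  0.0013  0.2536]
[ 525.70390446 -312.87426829  203.33094909]
[[290.0, 178.0], [253.0, 164.0], [292.0, 134.0], [327.0, 145.0], [289.0, 155.0], [250.0, 141.0], [291.0, 112.0], [328.0, 123.0]]
235 96
```

View pics/cover1.png

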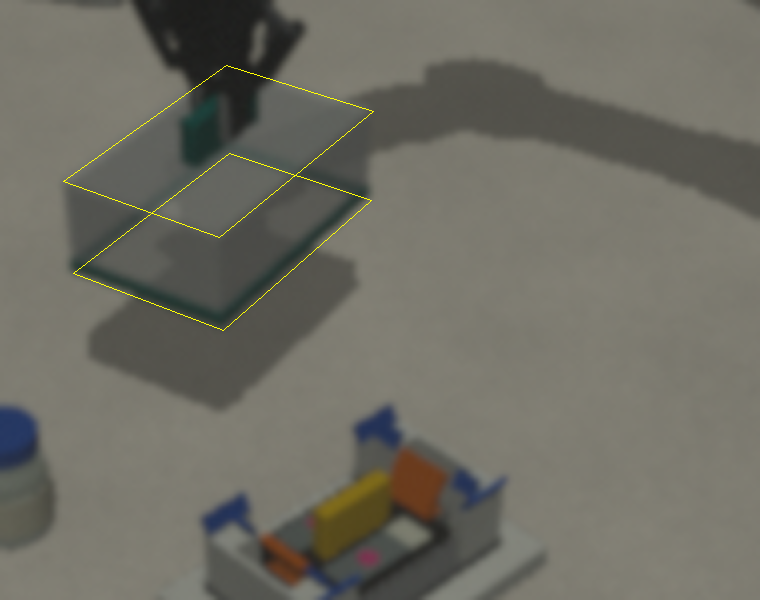

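The cover hangs level in the grip; its rim corners are at (72,263), (224,322) and (368,192), about 2 px above prediction. I'll carry it over the lift and check there.

Converted, -207.5 mm / 750 = -0.2767, -202 mm / 750 = -0.2693, 0.2536 rad / 4 = 0.0634.

Emit:
shift_gripper(moves=[[[0.0067,-0.008,-0.0013],[0,0,0.0025]],[[0.0213,-0.028,-0.0013],[0,0,0.0075]],[[0.0453,-0.0587,-0.0013],[0,0,0.0138]],[[0.072,-0.0933,-0.0013],[0,0,0.0213]],[[0.0987,-0.128,-0.0013],[0,0,0.03]],[[0.1253,-0.1627,-0.0013],[0,0,0.0375]],[[0.152,-0.196,-0.0013],[0,0,0.045]],[[0.176,-0.228,-0.0013],[0,0,0.0525]],[[0.1947,-0.252,-0.0013],[0,0,0.0575]],[[0.208,-0.2693,-0.0013],[0,0,0.0613]],[[0.2139,-0.2767,-0.0013],[0,0,0.0634]],[[0.2139,-0.2767,-0.0013],[0,0,0.0634]],[[0.2139,-0.2767,-0.0013],[0,0,0.0634]],[[0.2139,-0.2767,-0.0013],[0,0,0.0634]]])

```text
time_s: 17.2
eef_pos: [579.0, -58.2, 205.3]
eef_rot: [3.141, 0.001, 0.199]
ft_force: [0.4, -0.2, -4.0]
width: 12.8
grasp_force: 87.9
```

```bash
python3 plan.py 578.8 -56.1 205 0.201; python3 - <<'E'
from rig import ctrl; from h import *
S=ctrl.read_camera("scene"); T=ctrl.read_camera("top"); s=ctrl.observe(); p=s["eef_pos"]; print(p)
out=[]
for c,o,w in((S,(258,128),(130,150)),(T,(296,190),(70,150))):
    im=cv2.resize(c["color"][o[1]:o[1]+w[1],o[0]:o[0]+w[0]],None,fx=4,fy=4,interpolation=cv2.INTER_CUBIC)
    for pp,r in(([p[0],p[1],s["eef_rot"][2]],(198,128,p[2]-80)),([p[0],p[1],s["eef_rot"][2]],(198,128,p[2]-6)),([578.8,-56.1,.201],(226,150,20))):
        q=project(c,place(pp,rect(*r))); cv2.polylines(im,[np.round((q-o+.5)*4).astype(int)],True,(0,255,255),1)
    out.append(im)
cv2.imwrite("pics/cover2.png",np.hstack(out)); cv2.imwrite("pics/raw2.png",S["color"])
E
```

```text
now 17.2 [579.  -58.2 205.3] [3.1405e+00 8.0000e-04 1.9870e-01] F [ 0.4 -0.2 -4. ] w 12.8 g 87.9
shift [ 0.2 -2.1  0.3] rot [ 0.0011  0.0008 -0.0023]
[579.215478   -57.79381932 205.37552693]
```

View pics/cover2.png

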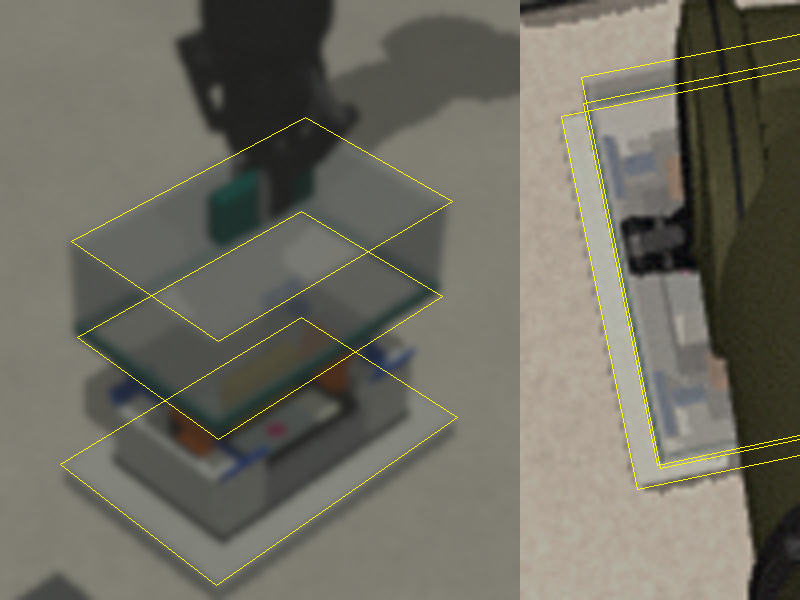

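```bash
cat > edge.py <<'E'
from h import *; from rig import ctrl
from scipy.ndimage import map_coordinates
S=ctrl.read_camera("scene"); T=ctrl.read_camera("top"); s=ctrl.observe(); p=s["eef_pos"]; yaw=s["eef_rot"][2]
def edges(cam,im,pose,r,name,lo=.1,hi=.9):
    q=project(cam,place(pose,rect(*r))); g=cv2.GaussianBlur(im,(0,0),.6).astype(float); c=q.mean(0); d=np.arange(-8,8.01,.25)
    print(name)
    for k,e in enumerate(("+x","-y","-x","+y")):
        a,b=q[k],q[(k+1)%4]; t=(b-a)/np.linalg.norm(b-a); n=np.array([t[1],-t[0]]); n*=np.sign(n@((a+b)/2-c))
        pts=a+(b-a)*np.linspace(lo,hi,60)[:,None]; P=pts[:,None]+d[:,None]*n
        pr=np.stack([map_coordinates(g[...,ch],[P[...,1],P[...,0]],order=1,mode="nearest") for ch in range(3)],-1).mean(0)
        gr=np.linalg.norm(np.gradient(pr,axis=0),axis=1); pk=[i for i in range(1,len(d)-1) if gr[i]>=gr[i-1] and gr[i]>gr[i+1] and gr[i]>.35*gr.max()]
        print(" ",e,"n",n.round(2),[(float(d[i]),round(float(gr[i]),1)) for i in pk])
L=[578.8,-56.1,.2009]; K=[527,-313,.4529]
t0=cv2.imread("pics/top0.png"); s0=cv2.imread("pics/scene0.png")
edges(T,t0,L,(226,150,20),"lift base top"); edges(S,s0,L,(226,150,20),"lift base scene")
edges(T,t0,L,(84,70,66),"platform top"); edges(S,s0,L,(84,70,66),"platform scene")
edges(S,s0,K,(198,128,0),"cover rim table scene"); edges(T,t0,K,(198,128,0),"cover rim table top")
edges(S,s0,K,(198,128,74),"cover top table scene"); edges(T,t0,K,(198,128,74),"cover top table top")
edges(S,S["color"],[p[0],p[1],yaw],(198,128,p[2]-80),"cover rim now scene"); edges(S,S["color"],[p[0],p[1],yaw],(198,128,p[2]-6),"cover top now scene")
print(p,yaw)
E
python3 edge.py
```

```text
lift base top
  +x n [-0.2  -0.98] [(-0.75, 4.3)]
  -y n [ 0.98 -0.22] [(-5.25, 5.8), (-1.25, 9.3), (1.0, 7.9)]
  -x n [0.2  0.98] [(-3.75, 8.1), (-0.75, 13.4), (1.75, 11.3)]
  +y n [-0.98  0.2 ] [(-0.25, 5.3)]
lift base scene
  +x n [-0.61  0.79] [(0.0, 5.6), (3.5, 5.4)]
  -y n [-0.52 -0.85] [(-5.0, 1.1), (-0.75, 1.6), (4.25, 1.4)]
  -x n [ 0.54 -0.84] [(4.5, 3.9)]
  +y n [0.57 0.82] [(-6.75, 8.8), (0.5, 5.8), (4.0, 4.8)]
platform top
  +x n [-0.2  -0.98] [(0.25, 12.9)]
  -y n [ 0.98 -0.21] [(-0.75, 15.2), (5.5, 16.1)]
  -x n [0.2  0.98] [(-0.25, 14.7), (2.0, 5.3)]
  +y n [-0.98  0.2 ] [(0.5, 9.1)]
platform scene
  +x n [-0.58  0.82] [(0.0, 4.8), (3.0, 2.3), (7.0, 2.7)]
  -y n [-0.52 -0.85] [(-0.25, 3.1)]
  -x n [ 0.55 -0.83] [(0.5, 4.8)]
  +y n [0.55 0.84] [(0.75, 5.9), (4.75, 2.5)]
cover rim table scene
  +x n [-0.38  0.92] [(-3.5, 3.7), (-0.5, 9.9)]
  -y n [-0.65 -0.76] [(-0.75, 3.0), (2.75, 1.4), (5.75, 1.2)]
  -x n [ 0.34 -0.94] [(-0.5, 1.9), (2.5, 1.8), (7.25, 0.8)]
  +y n [0.69 0.72] [(-0.75, 9.9)]
cover rim table top
  +x n [-0.44 -0.9 ] [(0.5, 8.9)]
  -y n [ 0.88 -0.47] [(-
[... 248 characters left out ...]
[(-1.25, 2.8)]
  +y n [0.67 0.74] [(-0.25, 3.2)]
cover top table top
  +x n [-0.44 -0.9 ] [(1.0, 8.0)]
  -y n [ 0.88 -0.47] [(-1.25, 6.3)]
  -x n [0.45 0.89] [(-2.5, 4.6), (0.0, 6.4), (6.75, 10.3)]
  +y n [-0.89  0.46] [(-0.5, 9.5), (6.5, 20.0)]
cover rim now scene
  +x n [-0.58  0.81] [(-3.25, 4.4), (0.0, 3.6), (6.75, 4.2)]
  -y n [-0.49 -0.87] [(0.0, 3.9)]
  -x n [ 0.52 -0.86] [(-0.75, 3.8), (2.75, 2.3)]
  +y n [0.54 0.84] [(-4.0, 3.9), (-1.0, 3.3), (1.75, 2.0)]
cover top now scene
  +x n [-0.56  0.83] [(0.5, 2.8)]
  -y n [-0.47 -0.88] [(-5.5, 1.0), (-1.5, 1.8)]
  -x n [ 0.49 -0.87] [(-2.0, 1.6)]
  +y n [0.51 0.86] [(-0.25, 2.8)]
[579.33517991 -57.24797373 205.43151209] 0.19961611230494825
```

Sub-pixel edges put the lift centre about 1.2 mm further along +y, and the cover about 2 mm along +x of the TCP. Both are well inside the 7 mm play. I'll correct for that and lower.

```bash
python3 plan.py 576.5 -55.3 115 0.201
```

```text
now 17.4 [579.3 -57.2 205.4] [3.1413 0.     0.1996] F [-0.  -0.1 -4.8] w 12.5 g 87.9
shift [-2.4 -2.5 90.4] rot [ 0.0003  0.     -0.0014]
```

Careful with the scale: shifts go in shares of 75 cm and turns go in shares of 4 rad. That gives: 90 mm / 750 = 0.12, 89 mm / 750 = 0.1187, -0.001 rad / 4 = -0.0003.

Emit:
shift_gripper(moves=[[[-0.0013,-0.0013,0.0067],[0,0,-0.0003]],[[-0.0032,-0.0033,0.02],[0,0,-0.0003]],[[-0.0032,-0.0033,0.0373],[0,0,-0.0003]],[[-0.0032,-0.0033,0.056],[0,0,-0.0003]],[[-0.0032,-0.0033,0.0747],[0,0,-0.0003]],[[-0.0032,-0.0033,0.0907],[0,0,-0.0003]],[[-0.0032,-0.0033,0.104],[0,0,-0.0003]],[[-0.0032,-0.0033,0.1133],[0,0,-0.0003]],[[-0.0032,-0.0033,0.1187],[0,0,-0.0003]],[[-0.0032,-0.0033,0.12],[0,0,-0.0003]],[[-0.0032,-0.0033,0.12],[0,0,-0.0003]]])

```text
time_s: 18.5
eef_pos: [576.9, -54.5, 115.6]
eef_rot: [3.141, -0.001, 0.202]
ft_force: [-0.5, 0.2, -3.5]
width: 12.5
grasp_force: 87.9
```

```bash
python3 plan.py 576.5 -55.3 100 0.201
```

```text
now 18.5 [576.9 -54.5 115.6] [ 3.1414e+00 -6.0000e-04  2.0190e-01] F [-0.5  0.2 -3.5] w 12.5 g 87.9
shift [-0.5  0.8 15.6] rot [ 0.0002 -0.0006  0.0009]
```

Converted, 15 mm / 750 = 0.02, 14 mm / 750 = 0.0187.

Emit:
shift_gripper(moves=[[[0,0.0007,0.004],[0,0,0]],[[0,0.0007,0.008],[0,0,0]],[[0,0.0007,0.012],[0,0,0]],[[0,0.0007,0.0147],[0,0,0]],[[0,0.0007,0.0173],[0,0,0]],[[0,0.0007,0.0187],[0,0,0]],[[0,0.0007,0.02],[0,0,0]],[[0,0.0007,0.02],[0,0,0]]])

```text
time_s: 19.3
eef_pos: [576.7, -54.9, 100.3]
eef_rot: [3.142, 0.0, 0.202]
ft_force: [-0.4, 0.1, -4.6]
width: 12.6
grasp_force: 87.9
```

```bash
python3 plan.py 576.5 -55.3 100 0.201
```

```text
now 19.3 [576.7 -54.9 100.3] [3.1416e+00 1.0000e-04 2.0190e-01] F [-0.4  0.1 -4.6] w 12.6 g 87.9
shift [-0.2  0.4  0.3] rot [0.     0.0001 0.0009]
```

Emit:
shift_gripper(moves=[[[0,0,0.0007],[0,0,0]],[[0,0,0.0013],[0,0,0]],[[0,0,0.0013],[0,0,0]],[[0,0,0.0013],[0,0,0]]])

```text
time_s: 19.7
eef_pos: [576.8, -54.9, 99.8]
eef_rot: [3.141, -0.0, 0.202]
ft_force: [-1.1, 0.4, 0.0]
width: 12.4
grasp_force: 88.7
```

```bash
python3 plan.py 576.5 -55.3 100 0.201
```

```text
now 19.7 [576.8 -54.9  99.8] [ 3.1414e+00 -4.0000e-04  2.0190e-01] F [-1.1  0.4  0. ] w 12.4 g 88.7
shift [-0.4  0.3 -0.2] rot [ 0.0002 -0.0004  0.0009]
```

Contact at exactly the seated height (z = 20). Release, rise, back away and check.

Converted, 0.3 mm / 750 = 0.0004.

Emit:
shift_gripper(moves=[[[0,0,0.0004],[0,0,0]],[[0,0,0.0004],[0,0,0]],[[0,0,0.0004],[0,0,0]],[[0,0,0.0004],[0,0,0]],[[0,0,0.0004],[0,0,0]],[[0,0,0.0004],[0,0,0]]], jaw=60, force=30)

```text
time_s: 20.3
eef_pos: [576.7, -54.9, 99.1]
eef_rot: [3.142, -0.0, 0.202]
ft_force: [0.8, 0.3, 0.6]
width: 60.2
grasp_force: 0.0
```

Emit:
shift_gripper(moves=[[[0,0,-0.0067],[0,0,0]],[[0,0,-0.0267],[0,0,0]],[[0,0,-0.0667],[0,0,0]],[[0,0,-0.12],[0,0,0]],[[0,0,-0.16],[0,0,0]],[[0,0.0667,-0.1733],[0,0,0]],[[0,0.1333,-0.1733],[0,0,0]],[[0,0.2,-0.1733],[0,0,0]],[[0,0.2667,-0.1733],[0,0,0]],[[0,0.3333,-0.1733],[0,0,0]],[[0,0.36,-0.1733],[0,0,0]],[[0,0.36,-0.1733],[0,0,0]]], jaw=85)

```text
time_s: 21.5
eef_pos: [629.5, -325.4, 228.8]
eef_rot: [3.138, 0.001, 0.195]
ft_force: [-0.4, 0.5, -0.3]
width: 84.8
grasp_force: 0.0
```

```bash
python3 - <<'E'
from rig import ctrl; from h import *
S=ctrl.read_camera("scene"); T=ctrl.read_camera("top"); out=[]
for c,o,w in((S,(265,170),(115,125)),(T,(296,195),(80,125))):
    im=cv2.resize(c["color"][o[1]:o[1]+w[1],o[0]:o[0]+w[0]],None,fx=4,fy=4,interpolation=cv2.INTER_CUBIC)
    for r in((198,128,20),(198,128,94)):
        q=project(c,place([578.6,-55,.201],rect(*r))); cv2.polylines(im,[np.round((q-o+.5)*4).astype(int)],True,(0,255,255),1)
    out.append(im)
cv2.imwrite("pics/final.png",np.hstack(out))
E
```

```text
(no output)
```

View pics/final.png

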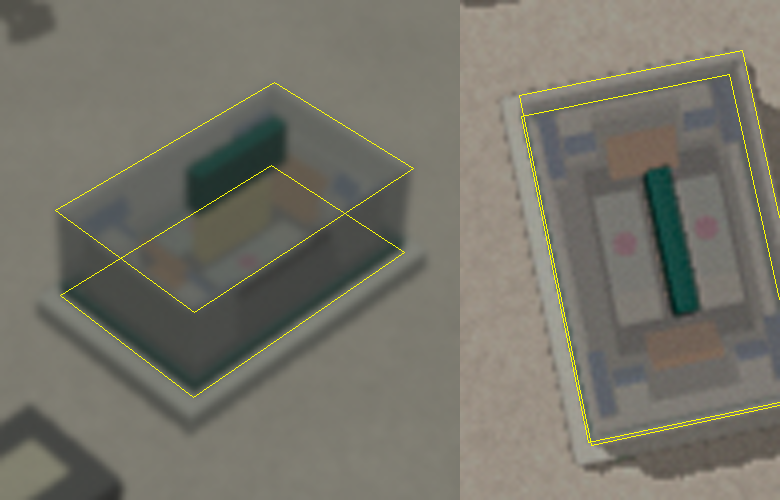

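The teal rim lies on the base all round, on the predicted seated outline (near corner (193,395)). The tray is still latched beneath it, and the bench things near the lift look undisturbed.

Emit:
shift_gripper(moves=[[[0,0,0],[0,0,0]],[[0,0,0],[0,0,0]],[[0,0,0],[0,0,0]]])

```text
time_s: 21.9
eef_pos: [631.2, -318.0, 229.4]
eef_rot: [-3.141, -0.0, 0.204]
ft_force: [0.1, 0.1, -0.3]
width: 85.1
grasp_force: 0.0
```

```bash
python3 -c "
from rig import ctrl
print(ctrl.finish_job())"
```

```text
the job is handed in; nothing more can be done
None
```

The job is handed in at about 22 s: the tray is held by both catches, the cover's rim sits flat on the lift's base all round, and nothing else was handled; the hand-in gave no verdict.

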